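Snap the bamboo spatula into the caddy's spring clips

TASK

Pick up the thick bamboo spatula that lies on the table and put it back on the condiment caddy: lay its round handle across the pair of upward-opening spring clips along the caddy's front, then press it straight down until both clips have snapped round the handle and it sits fully home and level in both, and let go. Stop pressing as soon as it is home, for a rammed handle bends the clip seats, and leave the other things on the table and in the caddy where they are.

Things in the scene. Friction and masses are not known exactly. Their poses are not given: they have to be found in the camera images.
- spatula: Bamboo spatula, about 0.11 kg, 326 mm long, lying flat on the table: round handle 22 mm thick, flat neck 28 mm wide and 12 mm thick, flat blade 56 mm wide, 64 mm long, 7 mm thick. x points from handle to blade, z up as it lies. Origin on the underside below the balance point; the handle's axis is at z = 0.011, from x = -0.157 to 0.062, where the neck begins; the blade ends at x = 0.170.
- handle_mid (a point): Point on the handle's axis at the spatula's balance point; the axes are the spatula's.
- handle_neck (a point): Point on the handle's axis 62 mm from handle_mid towards the blade, where the round handle ends.
- handle_butt (a point): Butt end of the handle, on its axis, 156 mm from handle_mid.
- caddy: Steel condiment caddy, stands firm. Tray 170 mm deep (x), 270 mm wide (y), walls 55 mm high; origin under its centre, -x is its front, +y its left. A carrying bow 176 mm high stands along y at x = 0; a slim spare spatula stands upright at x = 0.055, y = 0.145, 203 mm high. In front of the front wall a slotted clip strip carries two upward-opening spring clips on posts.
- clip_low (a point): Point midway between the two clips (caddy x = -0.0895, y = 0, z = 0.095; axes as the caddy's) on the line of a seated handle's axis, which runs along y, when the strip is screwed at its lowest. The slots let strip and clips stand 0 to 26 mm higher; this differs each time and is not measured: the seat must be felt. Between the posts it is free down to 43 mm below the seated axis.
- left_clip (a point): Middle of the left clip (strip at its lowest), 46 mm to +y of clip_low; clip and post are 14 mm wide (y). Pressing the handle through both mouths together takes about 9 to 16 N in all; past its widest part they pull it down to the rigid seats, where the force climbs at once. More than 24 N on one seat bends it.
- right_clip (a point): Middle of the right clip (strip at its lowest), 46 mm to -y of clip_low, made as the left one. Each has a flat rigid seat between two sprung fingers. Above the seated axis: at 8 mm, beads narrow the mouth to 16 mm; at 22 mm, the lips are 34 mm apart. A handle just laid on them rests about 16 mm above its seated height.
- sauce_bottle: Bystander: amber sauce bottle, 58 mm across, 165 mm high, in the caddy's rear bay; origin under its centre.
- jar_a: Bystander: glass jar with steel lid, 60 mm across, 85 mm high, middle of the rear bay; origin under its centre.
- jar_b: Bystander: the same jar, right in the rear bay.
- scoop: Bystander: yellow plastic scoop, 148 mm long, 46 mm wide, 32 mm high, lying in the caddy's front bay; origin under its bowl.
- spoon_rest: Bystander: white ceramic spoon rest, 100 mm dish with a 36 mm tail, 20 mm high, on the table before the caddy; origin under the dish.
- bowl: Bystander: blue ceramic bowl, 130 mm across, 55 mm high, on the table's right; origin under its centre.

How it is judged (in metres and radians):
On the way:
1. the spatula has been picked up off the table (height (world z) of handle_mid above 0.06 m), for 0.2 s.
At the end, for the whole second after the job is handed in: The round handle lies in both clips, blade neck and butt end outside them: it bears on both seats with over 0.3 N, lies on the clip line to 5 mm and 0.05 rad, 4 mm below to 28.5 mm above clip_low, neck and butt at least 54 mm to opposite sides of it; at rest, released (contact force between each of strip_c3, strip_c4 and spatula above 0.3 N and ((y of handle_neck in the frame of clip_low above 0.054 m and y of handle_butt in the frame of clip_low below -0.054 m) or (y of handle_neck in the frame of clip_low below -0.054 m and y of handle_butt in the frame of clip_low above 0.054 m)) and z of handle_mid in the frame of clip_low between -0.004 and 0.0285 m and x of handle_mid in the frame of clip_low between -0.005 and 0.005 m and angle between the x axis of spatula and the y axis of caddy, either way round below 0.05 rad and linear speed of spatula below 0.02 m/s and contact force between the fingers and spatula below 0.1 N); the robot touches nothing.
It fails at once if the handle is rammed into the left clip: more than 24 N on its seat (contact force between strip_c4 and spatula above 24 N).
It fails at once if the handle is rammed into the right clip: more than 24 N on its seat (contact force between strip_c3 and spatula above 24 N).
It fails at once if one of the other things (bottle, jars, scoop, spoon rest, bowl) is shifted by more than 30 mm (distance of any of sauce_bottle, jar_a, jar_b, scoop, spoon_rest, bowl from where it was at the start of the episode above 0.03 m).
It also fails if it takes over 51 s, if anything falls off the work surface, if the arm or the gripper's body presses on something with over 40 N, if the wrist force passes 120 N, or if a joint passes its speed limit or range.

ROBOT

A 7-joint arm with a two-finger parallel gripper is mounted at the origin on the work surface. World frame = base frame: x ahead of the robot, y to its left, z up, the work surface at z = 0. Lengths are in m, angles in degrees, forces in N, time in s.
With the tool pointing down it reaches from about 0.425 to 0.875 m from the base axis. Payload 4.7 kg.
Tool frame: the origin (TCP) lies between the finger pads; the fingertips stand 8 mm ahead of it and the grasp point (between the pads) lies 11 mm behind it (env.tip_extent is the distance from the TCP to the fingertips, in m); z points along the fingers, y is the line along which they close (so a half turn about z gives the same grasp; the last joint's range is limited). The gripper opens to 87 mm and grips with 3 to 60 N. Pads are 19 mm wide; open, the fingers measure 117 mm over their backs; the gripper's body (75 mm by 190 mm) begins 51 mm behind the grasp point.
Start: joints at [-64.624, 18.392, -4.016, 83.108, 1.295, 78.541, -3.26], TCP at [0.27, 0.591, 0.231] pointing down, gripper open.
Joint ranges: [-163.93, 163.93], [-17.29, 119.83], [-79.2, 71.16], [3.27, 140.29], [-89.18, 269.18], [5.43, 117.66], [-154.24, 154.24]. Speed limits (degrees/s): [147.25, 147.25, 180, 180, 180, 180, 180].

INTERFACE

Orientations are given as [roll, pitch, yaw] about the fixed x, y, z axes, in that order (R = Rz(yaw) Ry(pitch) Rx(roll)).
In Python, from cell import sensors, vision, workorder, env gives the robot as it stands.
- The arm moves only by the tool drive_tool, never from a script. Its argument "moves" is a list of rows, each an object of numbers: "x", "y", "z": the shift along the tool's x, y, z in mm; "rx", "ry", "rz": the turn, a rotation vector about the tool's x, y, z in rad; "fingers": the closure, from -1 (fully open) to 1 (shut). In form: [{"x": .., "y": .., "z": .., "rx": .., "ry": .., "rz": .., "fingers": ..}, ...]. A call has 1 to 20 rows; each row is the pose to reach, as a shift and turn from the pose commanded when the call began, along the tool's axes at that moment; what a row does not reach only later rows make up. A row lasts 1/8 s, in which the tool goes at most 62.5 mm and 10.7 degrees, less where a joint would pass 70% of its speed; a pose out of reach is approached as far as the arm can. A call with a gripper value outside its range is refused whole. The fingers move at their own pace and stop on an object; "force" is the grip in N (left out, the last holds). Time passes only in rows, so rows that repeat a pose let the fingers close. It gives the time, the measured TCP pose, the force, the opening and the grip force at its end, in the units of the state.
- sensors.get_obs(): the state, without advancing time (a new reading comes with each control period).
- vision.read_camera(name): name is "scene" or "top"; returns a dict with "image" (400x640x3 uint8, red, green, blue), "fx", "fy", "cx", "cy" (pixels), "k1" (the pictures are not rectified: a ray, as slopes to the right and down, at radius r is drawn at 1 + k1 r^2 times it, then the intrinsics apply), "R" (3x3) and "t" (3): a world point X has camera coordinates R X + t. Camera axes: x right, y down, z forward; pixel columns grow to the right and rows downward; lengths in m; the calibration is good to about 2 mm. A picture is of the moment at which its call begins. There is no depth.
- workorder.sign_off(): hands the job in; it is judged then, once.
The state is a dict: "time_s": time; "qpos": joint angles; "joint_velocities": joint speeds; "effort": joint torques, N m; "tool_pos": TCP position; "tool_rot": TCP orientation; "force": force on the tool from outside, world axes, zero at the start; "wrist_torque": the same for the moment, N m; "grip_width": finger opening in m; "grasp_force": force on a finger pad.
Only numpy, scipy, OpenCV 4.12 (cv2) and the standard library are available. Lean on these libraries where they do the work, as an engineer would, in place of code of your own. Each camera call takes 0.05 s, during which the arm holds its last target. There are 200 camera calls.

## Working session

There is one attempt and no reset: what is moved stays moved. The work goes in short steps, Python scripts to look and compute and a tool call to move; the robot and the scene stay as the last step left them, time stands still between calls to the robot, and variables do not carry over. Pictures are saved under pics/ and viewed, at most 10 in all, crops included, and the job is handed in when it is done.

Besides the shell and the picture viewer there is one more tool, called after "Emit:" as name([rows], argument=value, ...), one row to a line, values as JSON. drive_tool: Moves the arm, as the interface text tells. Its arguments: {"type":"object","properties":{"moves":{"type":"array"},"force":{"type":"number"}},"required":["moves"]}

```bash
ls; mkdir -p pics
cat > h.py <<'E'
import numpy as np, cv2
from cell import sensors, vision, workorder, env
def cam(n):
    c=vision.read_camera(n); c['R']=np.array(c['R']);c['t']=np.array(c['t']);return c
def ray(c,u,v):
    d=np.array([(u-c['cx'])/c['fx'],(v-c['cy'])/c['fy']]);s=d.copy()
    for _ in range(30): s=d/(1+c['k1']*(s@s))
    w=c['R'].T@np.array([s[0],s[1],1.]);return -c['R'].T@c['t'],w/np.linalg.norm(w)
def plane(c,u,v,z):
    o,w=ray(c,u,v);return o+w*(z-o[2])/w[2]
def tri(c1,p1,c2,p2):
    o1,a=ray(c1,*p1);o2,b=ray(c2,*p2)
    s,t=np.linalg.lstsq(np.c_[a,-b],o2-o1,rcond=None)[0]
    P,Q=o1+a*s,o2+b*t;return (P+Q)/2,np.linalg.norm(P-Q)
def proj(c,X):
    q=c['R']@np.array(X)+c['t'];s=q[:2]/q[2];s=s*(1+c['k1']*(s@s));return s[0]*c['fx']+c['cx'],s[1]*c['fy']+c['cy']
E
python3 - <<'E'
from h import *
print(sensors.get_obs())
for n in('top','scene'):
    c=cam(n);cv2.imwrite(f'pics/{n}0.png',cv2.resize(c['image'],(800,500),interpolation=cv2.INTER_CUBIC)[:,:,::-1]);print(n,-c['R'].T@c['t'],c['R'][2],c['fx'],c['k1'])
E
```

```text
pics
{'time_s': 0.0, 'qpos': array([-64.62241326,  18.43986444,  -4.01498788,  83.17591176,
         1.29464162,  78.54010696,  -3.2606065 ]), 'joint_velocities': array([ 0.03906128, -0.02107302,  0.02675059,  0.16423747,  0.07028633,
        0.0019236 , -0.03071909]), 'effort': array([-5.30077068e-04, -4.91278625e+01, -4.04010219e-01, -3.12536681e+01,
       -6.37335679e-02,  4.35391255e-02,  1.71747201e-04]), 'tool_pos': array([0.27009327, 0.59062967, 0.22944345]), 'tool_rot': array([-1.79889339e+02,  5.58864629e-03,  1.55430997e+02]), 'force': array([-0.38768209,  0.01813578, -0.80228227]), 'wrist_torque': array([-0.00443482,  0.00861211, -0.0223504 ]), 'grasp_force': 0.0, 'grip_width': 0.08704659861262037}
top [ 0.32974912 -0.10906011  1.22291114] [ 0.16085722  0.01897016 -0.98679536] 434.38978830376135 -0.021509777709241572
scene [ 1.45402017 -0.37533392  0.72924982] [-0.81167813  0.21513512 -0.54304281] 381.5347333856744 -0.013702051073243413
```

View pics/top0.png

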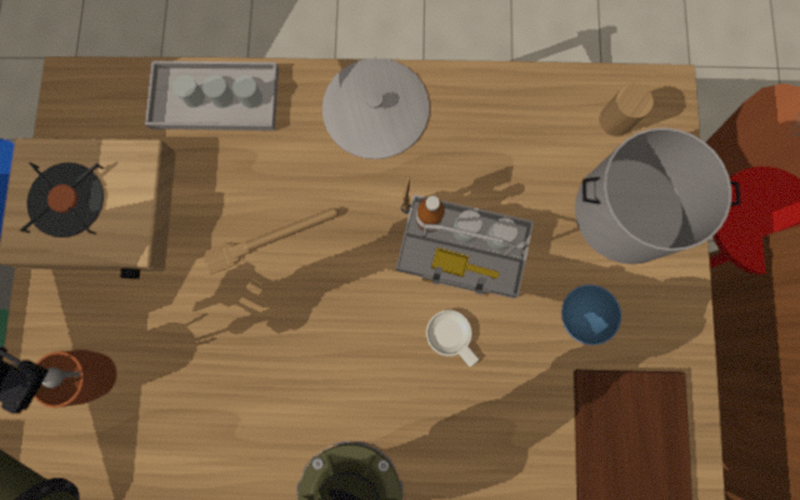

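View pics/scene0.png

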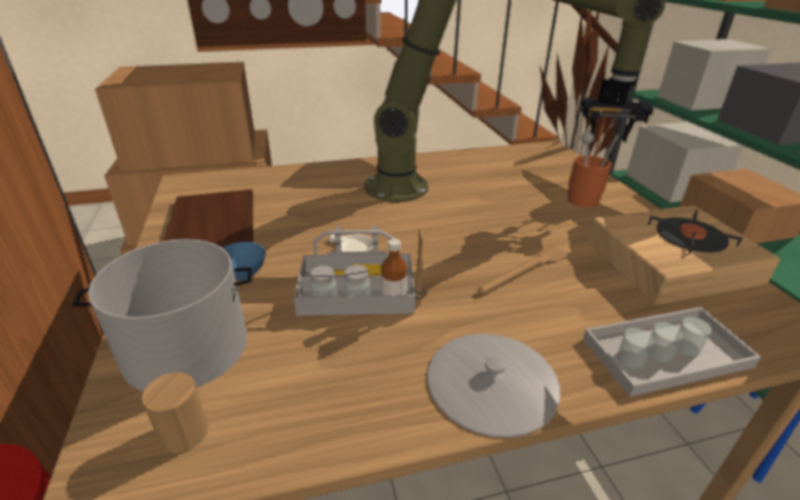

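The top view shows the spatula with its butt near (342,210) and its blade near (215,260). The caddy spans (397–532, 195–297), with clips near (433,281) and (480,288). In the scene view the spatula runs from (478,297) to (550,262). I'll zoom in on both.

Run:
```python
from h import *
T=cam('top');S=cam('scene')
def crop(c,x0,y0,x1,y1):
    return cv2.resize(c['image'][y0:y1,x0:x1],(400,300),interpolation=cv2.INTER_CUBIC)[:,:,::-1]
a=crop(T,160,150,280,240);b=crop(T,310,150,430,240)
c=crop(S,360,190,460,265);d=crop(S,225,175,345,265)
cv2.imwrite('pics/m1.png',np.vstack([np.hstack([a,b]),np.hstack([c,d])]))
```

```text
(no output)
```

View pics/m1.png

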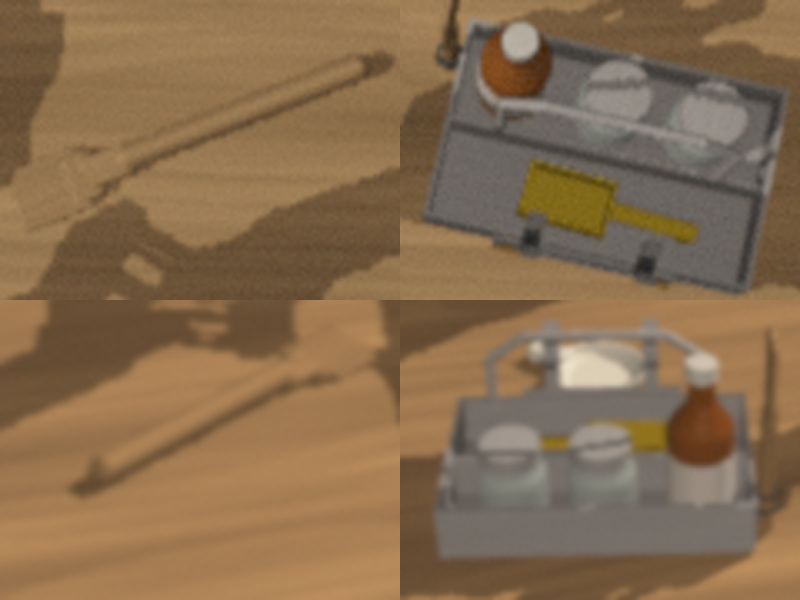

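Top panels: the handle axis runs from the neck at (135,157) to the butt at (392,57), and the blade end is near (18,215). The clips show dark at panel (131,232) and (247,258), and the caddy rim corners at (75,25), (388,92), (345,290), (27,218). In the scene panel the clips stand at (150,30) and (250,33). Next I'll measure these.

Run:
```python
from h import *
np.set_printoptions(precision=4,suppress=True)
T=cam('top');S=cam('scene')
tp=lambda x,y,x0,y0,k:(x0+(x+.5)/k-.5,y0+(y+.5)/k-.5)
A=lambda x,y:tp(x,y,160,150,10/3);B=lambda x,y:tp(x,y,310,150,10/3)
C=lambda x,y:tp(x,y,360,190,4);D=lambda x,y:tp(x,y,225,175,10/3)
for n,p in dict(neck=(130,160),butt=(392,58),blade=(18,213)).items(): print(n,plane(T,*A(*p),.011))
for n,p in dict(neck=(295,380-300),butt=(75,490-300)).items(): print('S',n,plane(S,*C(*p),.011))
print('tri butt',tri(T,A(392,58),S,C(75,190)),'neck',tri(T,A(130,160),S,C(295,75)))
r=[plane(T,*B(*p),.055) for p in((75,25),(388,92),(345,290),(27,218))];r=np.array(r);print(r,[np.linalg.norm(r[i]-r[i-1]) for i in range(4)],r.mean(0))
print('clips',tri(T,B(131,222),S,D(250,25)),tri(T,B(247,247),S,D(150,25)))
# fits: grey mask of rear/front walls in scene, handle profile edges in the top view
g=cv2.cvtColor(T['image'],cv2.COLOR_RGB2LAB).astype(float)
a,b=np.array(A(130,160)),np.array(A(392,58));d=(b-a)/np.linalg.norm(b-a);n=np.array([-d[1],d[0]])
for f in (.1,.25,.4,.55,.7,.85,.95,1,1.04):
    q=[a+(b-a)*f+n*s for s in np.arange(-8,8.5,1)]
    m=np.array(q,np.float32)[None]
    L=cv2.remap(T['image'].astype(np.float32),m[...,0],m[...,1],cv2.INTER_LINEAR)[0]
    print(f,L.sum(1).astype(int))
```

```text
neck [0.5349 0.2503 0.011 ]
butt [0.6286 0.0293 0.011 ]
blade [0.4871 0.3434 0.011 ]
S neck [0.5471 0.2604 0.011 ]
S butt [0.6387 0.0282 0.011 ]
tri butt (array([0.6307, 0.0311, 0.004 ]), np.float64(0.0019359501360595587)) neck (array([0.5381, 0.2578, 0.0089]), np.float64(0.014007992767416771))
[[ 0.6489 -0.127   0.055 ]
 [ 0.5972 -0.3855  0.055 ]
 [ 0.4333 -0.3482  0.055 ]
 [ 0.4863 -0.0908  0.055 ]] [np.float64(0.16661102082624943), np.float64(0.2636818886199599), np.float64(0.1681199815618176), np.float64(0.26279099820108925)] [ 0.5414 -0.2379  0.055 ]
clips (array([ 0.4739, -0.1727,  0.1342]), np.float64(0.0038199015007617408)) (array([ 0.4565, -0.261 ,  0.1361]), np.float64(0.005509827461780496))
0.1 [337 346 339 330 329 340 358 348 320 282 256 282 345 365 364 351 339]
0.25 [339 338 325 312 321 338 359 350 325 287 250 273 330 353 363 366 367]
0.4 [346 348 330 314 331 345 356 351 325 280 243 255 314 336 339 354 353]
0.55 [350 346 328 306 319 352 355 349 322 272 241 255 309 328 329 326 326]
0.7 [343 344 335 318 324 343 354 345 323 280 242 257 315 339 335 325 326]
0.85 [353 353 332 305 317 349 357 343 319 282 243 271 324 337 334 328 339]
0.95 [352 366 354 345 307 276 246 234 228 230 245 275 330 345 350 346 343]
1 [357 348 348 356 354 353 330 288 262 277 316 323 330 335 334 335 341]
1.04 [370 366 347 340 348 353 353 349 356 358 341 330 329 331 333 335 338]
```

Run:
```python
from h import *
T=cam('top');S=cam('scene')
# average several frames to beat noise
def avg(n):
    return np.mean([cam(n)['image'].astype(float) for _ in range(4)],0).astype(np.uint8)
t=avg('top')[200:240,336:400];s=avg('scene')[172:216,256:316]
t=cv2.resize(t,(640,400),interpolation=cv2.INTER_NEAREST);s=cv2.resize(s,None,fx=10,fy=10,interpolation=cv2.INTER_NEAREST)[:200]
out=np.zeros((600,640,3),np.uint8);out[:400]=t;out[400:,:600]=s
cv2.imwrite('pics/z1.png',out[:,:,::-1])
```

```text
(no output)
```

View pics/z1.png

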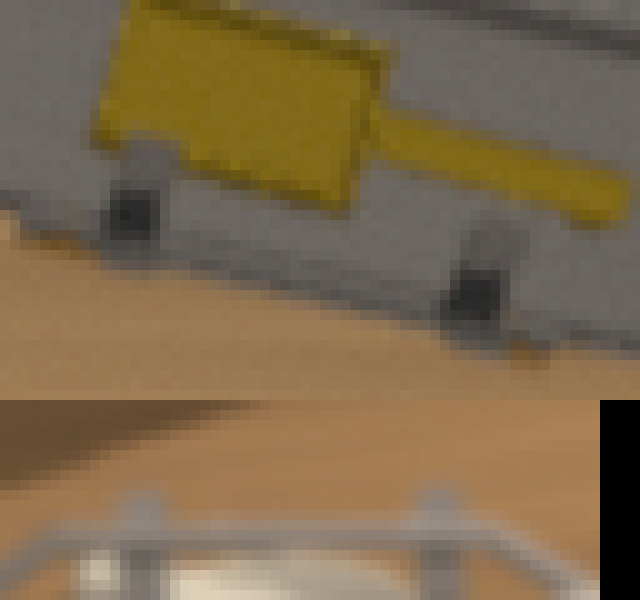

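In the zoomed top view (10x, offset 336,200) the left clip has its rear lip at (155,142), seat dark at (132,212) and front lip at (138,257). The right clip has its rear lip at (497,217), seat at (472,295) and front lip at (482,335). In the scene zoom the lip tops are at (440,485) for the left clip and (145,490) for the right.

```bash
cat > m.py <<'E'
from h import *
np.set_printoptions(precision=4,suppress=True)
T=cam('top');S=cam('scene')
z=lambda x,y:(336+x/10-.5,200+y/10-.5)
s=lambda x,y:(256+x/10-.5,172+(y-400)/10-.5)
L=tri(T,z(138,257),S,s(440,487));R=tri(T,z(482,335),S,s(145,491));print('front lips',L,R)
for h in (.117,.13,.143): print(h,[plane(T,*z(*p),h)[:2] for p in((138,257),(155,142),(482,335),(497,217))])
# caddy rear wall & bow in scene: grey mask; rim corners in the top view
g=T['image'].astype(int);hsv=cv2.cvtColor(T['image'],cv2.COLOR_RGB2HSV)
m=((hsv[...,1]<45)&(hsv[...,2]>50)).astype(np.uint8);k=np.zeros_like(m);k[150:245,300:435]=1;m*=k
m=cv2.morphologyEx(m,cv2.MORPH_OPEN,np.ones((3,3)));m=cv2.morphologyEx(m,cv2.MORPH_CLOSE,np.ones((15,15)))
c=max(cv2.findContours(m,0,1)[0],key=cv2.contourArea);r=cv2.minAreaRect(c);b=cv2.boxPoints(r);print(r)
w=np.array([plane(T,*p,.055) for p in b]);print(w,[np.linalg.norm(w[i]-w[i-1]) for i in range(4)],w.mean(0))
E
python3 m.py
```

```text
front lips (array([ 0.4524, -0.1715,  0.1286]), np.float64(0.0016827735416910748)) (array([ 0.4343, -0.2595,  0.1288]), np.float64(0.0007539250896361643))
0.117 [array([ 0.4535, -0.173 ]), array([ 0.4833, -0.177 ]), array([ 0.4355, -0.2607]), array([ 0.4658, -0.2646])]
0.13 [array([ 0.4521, -0.1722]), array([ 0.4815, -0.1762]), array([ 0.4342, -0.2589]), array([ 0.4642, -0.2628])]
0.143 [array([ 0.4506, -0.1715]), array([ 0.4797, -0.1754]), array([ 0.433 , -0.2572]), array([ 0.4626, -0.2609])]
((371.5601806640625, 196.65379333496094), (99.30799102783203, 66.97872161865234), 12.33908748626709)
[[ 0.4761 -0.086   0.055 ]
 [ 0.6598 -0.1214  0.055 ]
 [ 0.6049 -0.3889  0.055 ]
 [ 0.4243 -0.3474  0.055 ]] [np.float64(0.26649904686694004), np.float64(0.1870874153321802), np.float64(0.27306330759702707), np.float64(0.18523210021432773)] [ 0.5413 -0.2359  0.055 ]
```

```bash
cat >> h.py <<'E'
from scipy.spatial.transform import Rotation as Ro
def goto(p,yaw,tilt=0,q=None,Rc=None):
    """shift (mm) and rotvec in the current tool frame for a world TCP target, tool down, tilted about tool x"""
    o=sensors.get_obs();R0=Ro.from_euler('xyz',o['tool_rot'],degrees=True) if Rc is None else Rc
    p0=o['tool_pos'] if q is None else q
    Rt=Ro.from_euler('xyz',[180,0,yaw],degrees=True)*Ro.from_rotvec([tilt,0,0])
    d=R0.inv().apply(np.array(p)-p0)*1e3; r=(R0.inv()*Rt).as_rotvec()
    print('shift',np.round(d,1),'rot',np.round(r,4))
E
python3 - <<'E'
from h import *
goto([.27,.591,.35],155.43); goto([.567,.18,.20],113); goto([.567,.18,.06],113);goto([.567,.18,.012],113)
E
```

```text
shift [   0.2   -0.2 -119.4] rot [0.0001 0.     0.0001]
shift [-440.8 -250.6   30.6] rot [ 1.000e-04 -0.000e+00  7.406e-01]
shift [-440.8 -250.6  170.6] rot [ 1.000e-04 -0.000e+00  7.406e-01]
shift [-440.8 -250.6  218.6] rot [ 1.000e-04 -0.000e+00  7.406e-01]
```

Emit:
drive_tool([
  {"z": -60,"fingers": -1},
  {"z": -119},
  {"x": -50,"y": -28,"z": -119},
  {"x": -105,"y": -60,"z": -100,"rz": 0.18},
  {"x": -160,"y": -90,"z": -85,"rz": 0.36},
  {"x": -215,"y": -122,"z": -70,"rz": 0.54},
  {"x": -270,"y": -153,"z": -50,"rz": 0.7406},
  {"x": -325,"y": -185,"z": -20,"rz": 0.7406},
  {"x": -380,"y": -216,"z": 10,"rz": 0.7406},
  {"x": -425,"y": -241,"z": 30,"rz": 0.7406},
  {"x": -441,"y": -251,"z": 70,"rz": 0.7406},
  {"x": -441,"y": -251,"z": 110,"rz": 0.7406},
  {"x": -441,"y": -251,"z": 140,"rz": 0.7406},
  {"x": -441,"y": -251,"z": 140,"rz": 0.7406},
  {"x": -441,"y": -251,"z": 140,"rz": 0.7406},
])

```text
invalid input at $.moves[0]: expected keys x, y, z, rx, ry, rz, fingers
```

Emit:
drive_tool([
  {"x": 0,"y": 0,"z": -60,"rx": 0,"ry": 0,"rz": 0,"fingers": -1},
  {"x": 0,"y": 0,"z": -119,"rx": 0,"ry": 0,"rz": 0,"fingers": -1},
  {"x": -50,"y": -28,"z": -119,"rx": 0,"ry": 0,"rz": 0,"fingers": -1},
  {"x": -105,"y": -60,"z": -100,"rx": 0,"ry": 0,"rz": 0.18,"fingers": -1},
  {"x": -160,"y": -90,"z": -85,"rx": 0,"ry": 0,"rz": 0.36,"fingers": -1},
  {"x": -215,"y": -122,"z": -70,"rx": 0,"ry": 0,"rz": 0.54,"fingers": -1},
  {"x": -270,"y": -153,"z": -50,"rx": 0,"ry": 0,"rz": 0.7406,"fingers": -1},
  {"x": -325,"y": -185,"z": -20,"rx": 0,"ry": 0,"rz": 0.7406,"fingers": -1},
  {"x": -380,"y": -216,"z": 10,"rx": 0,"ry": 0,"rz": 0.7406,"fingers": -1},
  {"x": -425,"y": -241,"z": 30,"rx": 0,"ry": 0,"rz": 0.7406,"fingers": -1},
  {"x": -441,"y": -251,"z": 70,"rx": 0,"ry": 0,"rz": 0.7406,"fingers": -1},
  {"x": -441,"y": -251,"z": 110,"rx": 0,"ry": 0,"rz": 0.7406,"fingers": -1},
  {"x": -441,"y": -251,"z": 140,"rx": 0,"ry": 0,"rz": 0.7406,"fingers": -1},
  {"x": -441,"y": -251,"z": 140,"rx": 0,"ry": 0,"rz": 0.7406,"fingers": -1},
  {"x": -441,"y": -251,"z": 140,"rx": 0,"ry": 0,"rz": 0.7406,"fingers": -1},
])

```text
time_s: 2.78
tool_pos: [0.5679, 0.18, 0.092]
tool_rot: [179.9, 0.0, 113.0]
force: [-0.3, 0.0, 0.3]
grip_width: 0.0868
grasp_force: 0.0
```

Run:
```python
from h import *
T=cam('top');S=cam('scene')
a=cv2.resize(T['image'][120:240,150:310],(640,480),interpolation=cv2.INTER_CUBIC)
b=cv2.resize(S['image'][150:270,340:500],(640,480),interpolation=cv2.INTER_CUBIC)
cv2.imwrite('pics/p2.png',np.hstack([a[:, ::],b])[:,:,::-1][:, ::][:480,:1280][::1, ::1] if 0 else cv2.resize(np.vstack([a,b]),(400*1,600))[:,:,::-1])
goto([.567,.18,.012],113)
```

```text
shift [ 0.4 -1.5 80.6] rot [ 0.0034 -0.0001  0.0003]
```

View pics/p2.png

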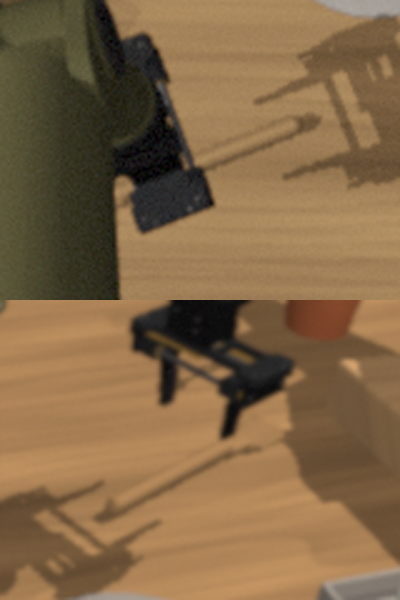

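The gripper straddles the handle: in the top half the body is across the handle near (170,140), and in the scene half the fingers are either side of it. I'll descend, grip and lift.

Emit:
drive_tool([
  {"x": 0,"y": 0,"z": 30,"rx": 0,"ry": 0,"rz": 0,"fingers": -1},
  {"x": 0,"y": 0,"z": 60,"rx": 0,"ry": 0,"rz": 0,"fingers": -1},
  {"x": 0,"y": 0,"z": 79,"rx": 0,"ry": 0,"rz": 0,"fingers": -1},
  {"x": 0,"y": 0,"z": 79,"rx": 0,"ry": 0,"rz": 0,"fingers": -0.5},
  {"x": 0,"y": 0,"z": 79,"rx": 0,"ry": 0,"rz": 0,"fingers": 0.2},
  {"x": 0,"y": 0,"z": 79,"rx": 0,"ry": 0,"rz": 0,"fingers": 1},
  {"x": 0,"y": 0,"z": 79,"rx": 0,"ry": 0,"rz": 0,"fingers": 1},
  {"x": 0,"y": 0,"z": 79,"rx": 0,"ry": 0,"rz": 0,"fingers": 1},
  {"x": 0,"y": 0,"z": 79,"rx": 0,"ry": 0,"rz": 0,"fingers": 1},
], force=45)

```text
time_s: 4.0
tool_pos: [0.5671, 0.1796, 0.0117]
tool_rot: [180.0, -0.0, 113.0]
force: [-0.1, -0.4, 0.1]
grip_width: 0.0352
grasp_force: 0.0
```

Emit:
drive_tool([
  {"x": 0,"y": 0,"z": 0,"rx": 0,"ry": 0,"rz": 0,"fingers": 1},
  {"x": 0,"y": 0,"z": 0,"rx": 0,"ry": 0,"rz": 0,"fingers": 1},
  {"x": 0,"y": 0,"z": 0,"rx": 0,"ry": 0,"rz": 0,"fingers": 1},
  {"x": 0,"y": 0,"z": 0,"rx": 0,"ry": 0,"rz": 0,"fingers": 1},
  {"x": 0,"y": 0,"z": 0,"rx": 0,"ry": 0,"rz": 0,"fingers": 1},
])

```text
time_s: 4.62
tool_pos: [0.5671, 0.1795, 0.0116]
tool_rot: [180.0, 0.0, 113.0]
force: [0.9, -0.1, -0.6]
grip_width: 0.0206
grasp_force: 45.0
```

Emit:
drive_tool([
  {"x": 0,"y": 0,"z": -20,"rx": 0,"ry": 0,"rz": 0,"fingers": 1},
  {"x": 0,"y": 0,"z": -70,"rx": 0,"ry": 0,"rz": 0,"fingers": 1},
  {"x": 0,"y": 0,"z": -130,"rx": 0,"ry": 0,"rz": 0,"fingers": 1},
  {"x": 0,"y": 0,"z": -190,"rx": 0,"ry": 0,"rz": 0,"fingers": 1},
  {"x": 0,"y": 0,"z": -240,"rx": 0,"ry": 0,"rz": 0,"fingers": 1},
  {"x": 0,"y": 0,"z": -240,"rx": 0,"ry": 0,"rz": 0,"fingers": 1},
  {"x": 0,"y": 0,"z": -240,"rx": 0,"ry": 0,"rz": 0,"fingers": 1},
  {"x": 0,"y": 0,"z": -240,"rx": 0,"ry": 0,"rz": 0,"fingers": 1},
])

```text
time_s: 5.62
tool_pos: [0.566, 0.1792, 0.2501]
tool_rot: [-179.8, -0.0, 113.0]
force: [-0.4, -0.1, -2.0]
grip_width: 0.0209
grasp_force: 45.0
```

Run:
```python
from h import *
o=sensors.get_obs();print(o['tool_pos'],o['force'],o['wrist_torque'],o['grip_width'],o['grasp_force'],o['qpos'])
goto([.459,-.2185,.25],78.7,0);goto([.459,-.2185,.25],78.7,-.35)
```

```text
[0.56601381 0.17921838 0.25006511] [-0.38658756 -0.10502873 -2.03541934] [-0.0731691  -0.00640419 -0.03924113] 0.02087412463975053 44.99229669570923 [-36.02186717  11.1982033   18.42618625  90.42770005  -3.57011848
  79.12230257   5.76059508]
shift [-324.3 -253.9    0.8] rot [-0.0028  0.0008  0.5986]
shift [-324.3 -253.9    0.8] rot [-0.3423 -0.1039  0.5926]
```

Emit:
drive_tool([
  {"x": -30,"y": -23,"z": 0,"rx": 0,"ry": 0,"rz": 0.06,"fingers": 1},
  {"x": -70,"y": -55,"z": 0,"rx": -0.04,"ry": -0.01,"rz": 0.13,"fingers": 1},
  {"x": -115,"y": -90,"z": 0,"rx": -0.08,"ry": -0.02,"rz": 0.22,"fingers": 1},
  {"x": -160,"y": -125,"z": 0,"rx": -0.14,"ry": -0.04,"rz": 0.31,"fingers": 1},
  {"x": -205,"y": -160,"z": 0,"rx": -0.2,"ry": -0.06,"rz": 0.4,"fingers": 1},
  {"x": -250,"y": -196,"z": 0,"rx": -0.26,"ry": -0.08,"rz": 0.49,"fingers": 1},
  {"x": -290,"y": -227,"z": 0,"rx": -0.31,"ry": -0.095,"rz": 0.55,"fingers": 1},
  {"x": -315,"y": -247,"z": 0,"rx": -0.3423,"ry": -0.1039,"rz": 0.5926,"fingers": 1},
  {"x": -324,"y": -254,"z": 0,"rx": -0.3423,"ry": -0.1039,"rz": 0.5926,"fingers": 1},
  {"x": -324,"y": -254,"z": 0,"rx": -0.3423,"ry": -0.1039,"rz": 0.5926,"fingers": 1},
  {"x": -324,"y": -254,"z": 0,"rx": -0.3423,"ry": -0.1039,"rz": 0.5926,"fingers": 1},
  {"x": -324,"y": -254,"z": 0,"rx": -0.3423,"ry": -0.1039,"rz": 0.5926,"fingers": 1},
])

```text
time_s: 7.12
tool_pos: [0.4607, -0.216, 0.2515]
tool_rot: [159.8, -0.1, 78.9]
force: [0.2, 0.7, -1.0]
grip_width: 0.0208
grasp_force: 45.0
```

Run:
```python
from h import *
o=sensors.get_obs();print(o['time_s'],o['tool_pos'],o['tool_rot'],o['force'],o['wrist_torque'],o['qpos'])
T=cam('top');S=cam('scene')
a=cv2.resize(T['image'][130:250,260:420],(640,480),interpolation=cv2.INTER_CUBIC)
b=cv2.resize(S['image'][60:240,210:450],(640,480),interpolation=cv2.INTER_CUBIC)
cv2.imwrite('pics/p3.png',cv2.resize(np.vstack([a,b]),(400,600))[:,:,::-1])
```

```text
7.125 [ 0.46068912 -0.21599606  0.25147705] [ 1.59826467e+02 -8.98451344e-02  7.89293680e+01] [ 0.1684127   0.73322373 -0.97959166] [-0.02107027  0.55267465  0.06799278] [ -4.25270863 -16.95039457  24.88868019 117.42575601   4.22026654
  58.13513335   8.23007504]
```

View pics/p3.png

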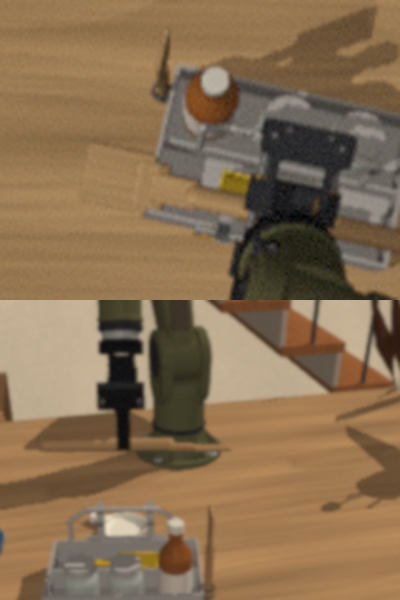

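The top half shows the spatula held level over the clips. Its blade end is at (81,175), its blade/neck shoulder near (153,192), and the left clip at (225,232). In the scene half the blade end is at (230,450). Joint 2 is at -16.95°, near its limit, so I'll use less tilt and work out the grip offset.

Run:
```python
from h import *
np.set_printoptions(precision=4,suppress=True)
T=cam('top');S=cam('scene')
o=sensors.get_obs();print(o['tool_pos'],o['qpos'],o['force'],o['wrist_torque'])
t=lambda x,y:(260+x/2.5-.5,130+y/2.5-.5)
s=lambda x,y:(210+x*.6-.5,60+(y-300)*.6-.5)
be=plane(T,*t(81,175),.25);sh=plane(T,*t(153,192),.25);print(be,sh,be-o['tool_pos'],np.linalg.norm(be-o['tool_pos']))
print(tri(T,t(81,175),S,s(230,450)))
# handle edges in top: profile across, at distances between shoulder & gripper
R=Ro.from_euler('xyz',o['tool_rot'],degrees=True);d=R.apply([1,0,0]);n=np.cross([0,0,1],d)
print('toolx',d)
for a in(.04,.06,.08,.10,-.06,-.09,-.12):
    P=np.array([proj(T,o['tool_pos']+d*a+n*k) for k in np.arange(-.024,.025,.003)],np.float32)[None]
    print(a,cv2.remap(T['image'].astype(np.float32),P[...,0],P[...,1],1)[0][:,::2].astype(int).tolist())
goto([.459,-.2185,.20],78.7,-.28)
```

```text
[ 0.4602 -0.2172  0.2516] [ -4.1332 -16.9674  24.9131 117.4267   4.2254  58.1263   8.2432] [-0.4748  0.4854 -0.9441] [ 0.0019  0.533  -0.0396]
[ 0.4946 -0.0342  0.25  ] [ 0.4803 -0.1001  0.25  ] [ 0.0344  0.183  -0.0016] 0.1861600488991364
(array([ 0.4962, -0.034 ,  0.2392]), np.float64(0.0012399144788592556))
toolx [0.1942 0.981  0.0016]
0.04 [[126, 18], [130, 29], [130, 25], [129, 29], [110, 38], [116, 57], [137, 72], [150, 80], [157, 84], [164, 90], [155, 83], [135, 74], [115, 86], [113, 100], [109, 99], [107, 96], [110, 99]]
0.06 [[149, 69], [156, 67], [161, 69], [143, 55], [122, 54], [119, 61], [135, 69], [150, 79], [160, 86], [163, 88], [156, 83], [135, 80], [115, 94], [105, 96], [114, 102], [125, 114], [125, 109]]
0.08 [[112, 102], [115, 104], [107, 93], [104, 69], [114, 59], [123, 63], [142, 76], [153, 81], [165, 89], [170, 92], [160, 86], [140, 76], [126, 89], [110, 98], [119, 107], [137, 124], [124, 114]]
0.1 [[109, 99], [108, 98], [102, 89], [116, 71], [152, 82], [164, 88], [166, 93], [164, 89], [163, 87], [163, 88], [159, 85], [156, 84], [130, 89], [109, 95], [118, 106], [136, 124], [119, 108]]
-0.06 [[143, 130], [121, 109], [107, 97], [107, 96], [100, 80], [95, 54], [103, 50], [106, 52], [114, 60], [112, 58], [105, 55], [99, 63], [101, 86], [106, 96], [106, 96], [117, 104], [111, 97]]
-0.09 [[121, 109], [100, 89], [97, 86], [97, 87], [93, 75], [95, 52], [105, 55], [108, 56], [111, 56], [112, 58], [103, 52], [93, 57], [90, 77], [91, 82], [89, 80], [103, 93], [131, 120]]
-0.12 [[115, 61], [116, 58], [116, 62], [111, 57], [100, 51], [96, 48], [102, 52], [107, 57], [110, 56], [112, 57], [105, 54], [99, 51], [120, 64], [140, 74], [146, 79], [149, 79], [153, 82]]
shift [ -1.6 -18.7  48.1] rot [ 0.0725 -0.002   0.0012]
```

Emit:
drive_tool([
  {"x": -1,"y": -6,"z": 16,"rx": 0.03,"ry": 0,"rz": 0,"fingers": 1},
  {"x": -1.5,"y": -12,"z": 32,"rx": 0.06,"ry": 0,"rz": 0,"fingers": 1},
  {"x": -1.5,"y": -18.7,"z": 48,"rx": 0.0725,"ry": -0.002,"rz": 0,"fingers": 1},
  {"x": -1.5,"y": -18.7,"z": 48,"rx": 0.0725,"ry": -0.002,"rz": 0,"fingers": 1},
  {"x": -1.5,"y": -18.7,"z": 48,"rx": 0.0725,"ry": -0.002,"rz": 0,"fingers": 1},
], force=60)

```text
time_s: 7.95
tool_pos: [0.4586, -0.2193, 0.2]
tool_rot: [164.0, 0.0, 78.7]
force: [0.5, 0.2, -0.2]
grip_width: 0.0205
grasp_force: 60.0
```

Run:
```python
from h import *
o=sensors.get_obs();print(o['time_s'],o['tool_pos'],o['tool_rot'],o['force'],o['wrist_torque'],o['qpos'],o['grip_width'])
goto([.459,-.218,.15],78.7,-.28)
```

```text
7.95 [ 0.45862196 -0.21928304  0.20003996] [1.63955576e+02 1.97481836e-02 7.86558482e+01] [ 0.52589492  0.18048096 -0.15735124] [-0.03590683  0.41563279  0.00534897] [ -4.57714358 -11.70770386  26.72350005 118.72347272   2.67610734
  55.99837585   9.86041192] 0.020492519009239943
shift [  1.3 -13.7  48.1] rot [ 0.      0.0005 -0.0006]
```

Emit:
drive_tool([
  {"x": 0.5,"y": -5,"z": 18,"rx": 0,"ry": 0,"rz": 0,"fingers": 1},
  {"x": 1,"y": -10,"z": 36,"rx": 0,"ry": 0,"rz": 0,"fingers": 1},
  {"x": 1,"y": -13.5,"z": 48,"rx": 0,"ry": 0,"rz": 0,"fingers": 1},
  {"x": 1,"y": -13.5,"z": 48,"rx": 0,"ry": 0,"rz": 0,"fingers": 1},
  {"x": 1,"y": -13.5,"z": 48,"rx": 0,"ry": 0,"rz": 0,"fingers": 1},
  {"x": 1,"y": -13.5,"z": 48,"rx": 0,"ry": 0,"rz": 0,"fingers": 1},
])

```text
time_s: 8.7
tool_pos: [0.4596, -0.2185, 0.1511]
tool_rot: [163.9, 0.0, 78.7]
force: [-0.0, -0.2, -1.3]
grip_width: 0.0203
grasp_force: 60.0
```

Run:
```python
from h import *
np.set_printoptions(precision=4,suppress=True)
o=sensors.get_obs();print(o['time_s'],o['tool_pos'],o['tool_rot'],o['force'],o['wrist_torque'],o['qpos'],o['grip_width'])
T=cam('top');S=cam('scene')
a=cv2.resize(T['image'][185:245,325:405],(640,480),interpolation=cv2.INTER_CUBIC)
b=cv2.resize(S['image'][150:225,240:340],(640,480),interpolation=cv2.INTER_CUBIC)
for l in (.046,-.046):
  R=Ro.from_euler('z',-11.3,degrees=True)
  X=np.array([.459,-.218,0])+R.apply([0,l,0]);u=proj(T,X+[0,0,.129]);print(l,(u[0]-325+.5)*5,(u[1]-185+.5)*5,[ (np.array(proj(T,X+R.apply([q,0,0])+[0,0,.129]))+.5-[325,185])*5 for q in(-.019,.019)])
cv2.imwrite('pics/p4.png',cv2.resize(np.vstack([a,b]),(400,600))[:,:,::-1])
```

```text
8.7 [ 0.4596 -0.2185  0.1511] [163.8634   0.0143  78.6661] [-0.0114 -0.2219 -1.2874] [-0.0459  0.4286  0.0647] [ -4.8007  -8.8073  27.948  122.4362   1.0347  49.5554  11.5443] 0.020314571401359328
0.046 125.53852434485606 172.490012085253 [array([117.7488, 208.9261]), array([133.2851, 136.2451])]
-0.046 303.94535353047416 211.71947486184408 [array([296.5996, 248.3967]), array([311.2478, 175.2348])]
```

View pics/p4.png

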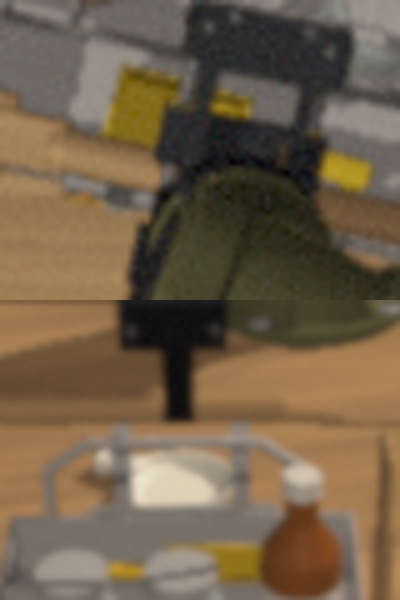

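Top half: the handle's lower edge is at y≈188, with the left clip's front lip sticking out at (130,198). That fits the handle lying over the mouth. The next step is to feel downward in small steps.

Emit:
drive_tool([
  {"x": 0,"y": -1.1,"z": 3.8,"rx": 0,"ry": 0,"rz": 0,"fingers": 1},
  {"x": 0,"y": -2.2,"z": 7.7,"rx": 0,"ry": 0,"rz": 0,"fingers": 1},
  {"x": 0,"y": -3.3,"z": 11.5,"rx": 0,"ry": 0,"rz": 0,"fingers": 1},
  {"x": 0,"y": -3.3,"z": 11.5,"rx": 0,"ry": 0,"rz": 0,"fingers": 1},
  {"x": 0,"y": -3.3,"z": 11.5,"rx": 0,"ry": 0,"rz": 0,"fingers": 1},
])

```text
time_s: 9.43
tool_pos: [0.4591, -0.2183, 0.1382]
tool_rot: [164.0, 0.0, 78.7]
force: [0.1, -0.1, -0.8]
grip_width: 0.0206
grasp_force: 60.0
```

Emit:
drive_tool([
  {"x": 0,"y": -0.8,"z": 2.9,"rx": 0,"ry": 0,"rz": 0,"fingers": 1},
  {"x": 0,"y": -1.7,"z": 5.8,"rx": 0,"ry": 0,"rz": 0,"fingers": 1},
  {"x": 0,"y": -1.7,"z": 5.8,"rx": 0,"ry": 0,"rz": 0,"fingers": 1},
  {"x": 0,"y": -1.7,"z": 5.8,"rx": 0,"ry": 0,"rz": 0,"fingers": 1},
])

```text
time_s: 9.93
tool_pos: [0.459, -0.2183, 0.1322]
tool_rot: [164.0, 0.0, 78.7]
force: [0.5, -0.1, -0.2]
grip_width: 0.0206
grasp_force: 60.0
```

Emit:
drive_tool([
  {"x": 0,"y": -0.6,"z": 1.9,"rx": 0,"ry": 0,"rz": 0,"fingers": 1},
  {"x": 0,"y": -1.1,"z": 3.8,"rx": 0,"ry": 0,"rz": 0,"fingers": 1},
  {"x": 0,"y": -1.1,"z": 3.8,"rx": 0,"ry": 0,"rz": 0,"fingers": 1},
  {"x": 0,"y": -1.1,"z": 3.8,"rx": 0,"ry": 0,"rz": 0,"fingers": 1},
])

```text
time_s: 10.42
tool_pos: [0.459, -0.2182, 0.1282]
tool_rot: [164.0, 0.0, 78.7]
force: [-0.5, -0.4, -0.4]
grip_width: 0.0207
grasp_force: 60.0
```

Emit:
drive_tool([
  {"x": 0,"y": -0.6,"z": 1.9,"rx": 0,"ry": 0,"rz": 0,"fingers": 1},
  {"x": 0,"y": -0.85,"z": 2.9,"rx": 0,"ry": 0,"rz": 0,"fingers": 1},
  {"x": 0,"y": -0.85,"z": 2.9,"rx": 0,"ry": 0,"rz": 0,"fingers": 1},
  {"x": 0,"y": -0.85,"z": 2.9,"rx": 0,"ry": 0,"rz": 0,"fingers": 1},
])

```text
time_s: 10.92
tool_pos: [0.459, -0.2183, 0.1252]
tool_rot: [164.0, 0.0, 78.7]
force: [-0.1, 0.0, -0.9]
grip_width: 0.0207
grasp_force: 60.0
```

Emit:
drive_tool([
  {"x": 0,"y": -0.6,"z": 1.9,"rx": 0,"ry": 0,"rz": 0,"fingers": 1},
  {"x": 0,"y": -0.85,"z": 2.9,"rx": 0,"ry": 0,"rz": 0,"fingers": 1},
  {"x": 0,"y": -0.85,"z": 2.9,"rx": 0,"ry": 0,"rz": 0,"fingers": 1},
  {"x": 0,"y": -0.85,"z": 2.9,"rx": 0,"ry": 0,"rz": 0,"fingers": 1},
])

```text
time_s: 11.42
tool_pos: [0.4592, -0.2184, 0.1226]
tool_rot: [163.9, 0.0, 78.7]
force: [-3.2, 0.7, 5.2]
grip_width: 0.0211
grasp_force: 60.0
```

Contact at an axis height of about 0.1235, with a force of about -3 N along the caddy's x. The handle is slightly too far in, so I'll shift it 1.5 mm towards the front.

Emit:
drive_tool([
  {"x": 0,"y": -1.45,"z": -0.4,"rx": 0,"ry": 0,"rz": 0,"fingers": 1},
  {"x": 0,"y": -1.45,"z": -0.4,"rx": 0,"ry": 0,"rz": 0,"fingers": 1},
  {"x": 0,"y": -1.45,"z": -0.4,"rx": 0,"ry": 0,"rz": 0,"fingers": 1},
])

```text
time_s: 11.8
tool_pos: [0.4572, -0.2178, 0.1217]
tool_rot: [164.0, 0.0, 78.7]
force: [-0.8, -1.0, -0.5]
grip_width: 0.0207
grasp_force: 60.0
```

Run:
```python
from h import *
np.set_printoptions(precision=3,suppress=True)
o=sensors.get_obs();R=Ro.from_euler('z',-11.3,degrees=True).inv()
print(o['tool_pos'],'caddy F',R.apply(o['force']),'M',R.apply(o['wrist_torque']))
```

```text
[ 0.457 -0.218  0.122] caddy F [-0.57  -1.146 -0.497] M [-0.16  0.49 -0.03]
```

Emit:
drive_tool([
  {"x": 0,"y": -0.3,"z": 1.0,"rx": 0,"ry": 0,"rz": 0,"fingers": 1},
  {"x": 0,"y": -0.55,"z": 1.9,"rx": 0,"ry": 0,"rz": 0,"fingers": 1},
  {"x": 0,"y": -0.55,"z": 1.9,"rx": 0,"ry": 0,"rz": 0,"fingers": 1},
  {"x": 0,"y": -0.55,"z": 1.9,"rx": 0,"ry": 0,"rz": 0,"fingers": 1},
])

```text
time_s: 12.3
tool_pos: [0.4577, -0.218, 0.1207]
tool_rot: [163.9, 0.0, 78.7]
force: [-2.6, 2.2, 5.3]
grip_width: 0.0208
grasp_force: 60.0
```

```bash
cat > f.py <<'E'
from h import *
np.set_printoptions(precision=4,suppress=True)
o=sensors.get_obs();R=Ro.from_euler('z',-11.3,degrees=True).inv()
print(o['tool_pos'],'caddy F',R.apply(o['force']),'M',R.apply(o['wrist_torque']),o['grip_width'])
E
python3 f.py
```

```text
[ 0.4577 -0.218   0.1207] caddy F [-2.9988  1.641   5.3463] M [-0.0527  0.7456  0.0113] 0.020762630243400325
```

Emit:
drive_tool([
  {"x": 0,"y": -1.9,"z": -0.5,"rx": 0,"ry": 0,"rz": 0,"fingers": 1},
  {"x": 0,"y": -1.9,"z": -0.5,"rx": 0,"ry": 0,"rz": 0,"fingers": 1},
  {"x": 0,"y": -1.9,"z": -0.5,"rx": 0,"ry": 0,"rz": 0,"fingers": 1},
])

```text
time_s: 12.68
tool_pos: [0.4559, -0.2177, 0.1202]
tool_rot: [163.9, 0.0, 78.7]
force: [0.9, -0.6, 0.1]
grip_width: 0.0204
grasp_force: 60.0
```

```bash
python3 f.py
```

```text
[ 0.4559 -0.2177  0.1202] caddy F [ 1.0379 -0.4547  0.1189] M [-0.2005  0.0893 -0.1024] 0.020382861899354763
```

Emit:
drive_tool([
  {"x": 0,"y": -0.3,"z": 1.0,"rx": 0,"ry": 0,"rz": 0,"fingers": 1},
  {"x": 0,"y": -0.55,"z": 1.9,"rx": 0,"ry": 0,"rz": 0,"fingers": 1},
  {"x": 0,"y": -0.55,"z": 1.9,"rx": 0,"ry": 0,"rz": 0,"fingers": 1},
  {"x": 0,"y": -0.55,"z": 1.9,"rx": 0,"ry": 0,"rz": 0,"fingers": 1},
])

```text
time_s: 13.18
tool_pos: [0.4563, -0.2178, 0.1192]
tool_rot: [163.9, -0.0, 78.7]
force: [-1.2, 0.7, 7.2]
grip_width: 0.0204
grasp_force: 60.0
```

```bash
python3 f.py
```

```text
[ 0.4563 -0.2178  0.1192] caddy F [-1.2992  0.4352  7.2026] M [-0.0207  0.3054 -0.0727] 0.02039081053917635
```

Emit:
drive_tool([
  {"x": 0,"y": -0.9,"z": 0.8,"rx": 0,"ry": 0,"rz": 0,"fingers": 1},
  {"x": 0,"y": -1.2,"z": 1.7,"rx": 0,"ry": 0,"rz": 0,"fingers": 1},
  {"x": 0,"y": -1.2,"z": 1.7,"rx": 0,"ry": 0,"rz": 0,"fingers": 1},
  {"x": 0,"y": -1.2,"z": 1.7,"rx": 0,"ry": 0,"rz": 0,"fingers": 1},
])

```text
time_s: 13.68
tool_pos: [0.4566, -0.218, 0.1183]
tool_rot: [163.7, 0.0, 78.7]
force: [-2.4, 1.4, 10.3]
grip_width: 0.0203
grasp_force: 60.0
```

```bash
python3 f.py
```

```text
[ 0.4566 -0.218   0.1183] caddy F [-2.6625  0.9444 10.2604] M [ 0.0587  0.1871 -0.0524] 0.02028734009986063
```

Emit:
drive_tool([
  {"x": 0,"y": -1.2,"z": 0.0,"rx": 0,"ry": 0,"rz": 0,"fingers": 1},
  {"x": 0,"y": -1.9,"z": 1.0,"rx": 0,"ry": 0,"rz": 0,"fingers": 1},
  {"x": 0,"y": -1.9,"z": 1.0,"rx": 0,"ry": 0,"rz": 0,"fingers": 1},
  {"x": 0,"y": -1.9,"z": 1.0,"rx": 0,"ry": 0,"rz": 0,"fingers": 1},
])

```text
time_s: 14.18
tool_pos: [0.4565, -0.218, 0.118]
tool_rot: [163.5, 0.0, 78.7]
force: [-1.6, 0.1, 13.0]
grip_width: 0.0205
grasp_force: 60.0
```

```bash
python3 f.py
```

```text
[ 0.4565 -0.218   0.118 ] caddy F [-1.5743 -0.2595 12.9748] M [ 0.1299 -0.1837  0.0138] 0.020534236298126545
```

Emit:
drive_tool([
  {"x": 0,"y": -0.6,"z": 0.8,"rx": 0,"ry": 0,"rz": 0,"fingers": 1},
  {"x": 0,"y": -0.9,"z": 1.4,"rx": 0,"ry": 0,"rz": 0,"fingers": 1},
  {"x": 0,"y": -0.9,"z": 1.4,"rx": 0,"ry": 0,"rz": 0,"fingers": 1},
  {"x": 0,"y": -0.9,"z": 1.4,"rx": 0,"ry": 0,"rz": 0,"fingers": 1},
])

```text
time_s: 14.68
tool_pos: [0.4566, -0.2181, 0.117]
tool_rot: [163.5, 0.0, 78.7]
force: [-1.9, 1.2, 14.7]
grip_width: 0.0204
grasp_force: 60.0
```

```bash
python3 f.py
```

```text
[ 0.4566 -0.2181  0.117 ] caddy F [-2.1448  0.7836 14.7352] M [ 0.0375 -0.2583  0.0721] 0.020388135115950844
```

Emit:
drive_tool([
  {"x": 0,"y": -0.6,"z": 0.7,"rx": 0,"ry": 0,"rz": 0,"fingers": 1},
  {"x": 0,"y": -0.9,"z": 1.4,"rx": 0,"ry": 0,"rz": 0,"fingers": 1},
  {"x": 0,"y": -0.9,"z": 1.4,"rx": 0,"ry": 0,"rz": 0,"fingers": 1},
  {"x": 0,"y": -0.9,"z": 1.4,"rx": 0,"ry": 0,"rz": 0,"fingers": 1},
])

```text
time_s: 15.18
tool_pos: [0.4564, -0.2182, 0.1156]
tool_rot: [163.4, 0.0, 78.7]
force: [-1.2, 0.1, 15.0]
grip_width: 0.0206
grasp_force: 60.0
```

```bash
python3 f.py
```

```text
[ 0.4564 -0.2182  0.1156] caddy F [-1.2286 -0.1484 15.0253] M [ 0.0384 -0.3785 -0.0176] 0.020593285462188658
```

Force is on its plateau (15 N), as expected. I'll keep going.

Emit:
drive_tool([
  {"x": 0,"y": -0.4,"z": 0.7,"rx": 0,"ry": 0,"rz": 0,"fingers": 1},
  {"x": 0,"y": -0.6,"z": 1.5,"rx": 0,"ry": 0,"rz": 0,"fingers": 1},
  {"x": 0,"y": -0.6,"z": 1.5,"rx": 0,"ry": 0,"rz": 0,"fingers": 1},
  {"x": 0,"y": -0.6,"z": 1.5,"rx": 0,"ry": 0,"rz": 0,"fingers": 1},
])

```text
time_s: 15.68
tool_pos: [0.4561, -0.2183, 0.1139]
tool_rot: [163.4, 0.0, 78.7]
force: [-0.6, 0.4, 13.8]
grip_width: 0.0208
grasp_force: 60.0
```

```bash
python3 f.py
```

```text
[ 0.4561 -0.2183  0.1139] caddy F [-0.6895  0.293  13.826 ] M [-0.048  -0.3835 -0.0293] 0.020808394551952922
```

Emit:
drive_tool([
  {"x": 0,"y": -0.2,"z": 0.7,"rx": 0,"ry": 0,"rz": 0,"fingers": 1},
  {"x": 0,"y": -0.4,"z": 1.45,"rx": 0,"ry": 0,"rz": 0,"fingers": 1},
  {"x": 0,"y": -0.4,"z": 1.45,"rx": 0,"ry": 0,"rz": 0,"fingers": 1},
  {"x": 0,"y": -0.4,"z": 1.45,"rx": 0,"ry": 0,"rz": 0,"fingers": 1},
])

```text
time_s: 16.18
tool_pos: [0.456, -0.2182, 0.112]
tool_rot: [163.5, 0.1, 78.7]
force: [0.2, 0.9, 12.2]
grip_width: 0.0205
grasp_force: 60.0
```

```bash
python3 f.py
```

```text
[ 0.456  -0.2182  0.112 ] caddy F [ 0.0049  0.9451 12.2155] M [-0.1366 -0.4398 -0.0685] 0.020511970879364336
```

Emit:
drive_tool([
  {"x": 0,"y": -0.2,"z": 0.7,"rx": 0,"ry": 0,"rz": 0,"fingers": 1},
  {"x": 0,"y": -0.4,"z": 1.45,"rx": 0,"ry": 0,"rz": 0,"fingers": 1},
  {"x": 0,"y": -0.4,"z": 1.45,"rx": 0,"ry": 0,"rz": 0,"fingers": 1},
  {"x": 0,"y": -0.4,"z": 1.45,"rx": 0,"ry": 0,"rz": 0,"fingers": 1},
])

```text
time_s: 16.68
tool_pos: [0.4557, -0.2182, 0.11]
tool_rot: [163.5, 0.1, 78.7]
force: [1.6, -0.1, 10.3]
grip_width: 0.0205
grasp_force: 60.0
```

```bash
python3 f.py
```

```text
[ 0.4557 -0.2182  0.11  ] caddy F [ 1.6164  0.2389 10.3437] M [-0.1942 -0.5259 -0.042 ] 0.020499569909818337
```

Emit:
drive_tool([
  {"x": 0,"y": 0.1,"z": 0.7,"rx": 0,"ry": 0,"rz": 0,"fingers": 1},
  {"x": 0,"y": 0.2,"z": 1.4,"rx": 0,"ry": 0,"rz": 0,"fingers": 1},
  {"x": 0,"y": 0.2,"z": 1.4,"rx": 0,"ry": 0,"rz": 0,"fingers": 1},
  {"x": 0,"y": 0.2,"z": 1.4,"rx": 0,"ry": 0,"rz": 0,"fingers": 1},
])

```text
time_s: 17.18
tool_pos: [0.4555, -0.2181, 0.1079]
tool_rot: [163.6, 0.1, 78.7]
force: [2.5, -2.1, 5.9]
grip_width: 0.0207
grasp_force: 60.0
```

```bash
python3 f.py
```

```text
[ 0.4555 -0.2181  0.1079] caddy F [ 2.8187 -1.552   5.8548] M [-0.2693 -0.4771 -0.1285] 0.020652761806766482
```

Emit:
drive_tool([
  {"x": 0,"y": 0.3,"z": 0.8,"rx": 0,"ry": 0,"rz": 0,"fingers": 1},
  {"x": 0,"y": 0.5,"z": 1.5,"rx": 0,"ry": 0,"rz": 0,"fingers": 1},
  {"x": 0,"y": 0.5,"z": 1.5,"rx": 0,"ry": 0,"rz": 0,"fingers": 1},
  {"x": 0,"y": 0.5,"z": 1.5,"rx": 0,"ry": 0,"rz": 0,"fingers": 1},
])

```text
time_s: 17.68
tool_pos: [0.455, -0.2178, 0.1049]
tool_rot: [163.8, 0.1, 78.7]
force: [5.3, -2.2, 1.6]
grip_width: 0.0206
grasp_force: 60.0
```

```bash
python3 f.py
```

```text
[ 0.455  -0.2178  0.1049] caddy F [ 5.6381 -1.1215  1.5506] M [-0.3781 -0.8195 -0.1281] 0.02058166981641716
```

Emit:
drive_tool([
  {"x": 0,"y": 1.1,"z": 0.3,"rx": 0,"ry": 0,"rz": 0,"fingers": 1},
  {"x": 0,"y": 0.9,"z": 1.3,"rx": 0,"ry": 0,"rz": 0,"fingers": 1},
  {"x": 0,"y": 0.9,"z": 1.3,"rx": 0,"ry": 0,"rz": 0,"fingers": 1},
  {"x": 0,"y": 0.9,"z": 1.3,"rx": 0,"ry": 0,"rz": 0,"fingers": 1},
])

```text
time_s: 18.18
tool_pos: [0.4552, -0.2175, 0.103]
tool_rot: [163.9, 0.0, 78.7]
force: [5.8, -2.2, -1.4]
grip_width: 0.021
grasp_force: 60.0
```

```bash
python3 f.py
```

```text
[ 0.4552 -0.2175  0.103 ] caddy F [ 6.1541 -0.9952 -1.4415] M [-0.3445 -0.8084 -0.1759] 0.02101415888019528
```

Emit:
drive_tool([
  {"x": 0,"y": 1.0,"z": 0.3,"rx": 0,"ry": 0,"rz": 0,"fingers": 1},
  {"x": 0,"y": 1.3,"z": 1.1,"rx": 0,"ry": 0,"rz": 0,"fingers": 1},
  {"x": 0,"y": 1.3,"z": 1.1,"rx": 0,"ry": 0,"rz": 0,"fingers": 1},
  {"x": 0,"y": 1.3,"z": 1.1,"rx": 0,"ry": 0,"rz": 0,"fingers": 1},
])

```text
time_s: 18.68
tool_pos: [0.4555, -0.2176, 0.1029]
tool_rot: [164.1, -0.0, 78.7]
force: [-4.9, 1.3, 11.4]
grip_width: 0.0203
grasp_force: 60.0
```

```bash
python3 f.py
```

```text
[ 0.4555 -0.2176  0.1029] caddy F [-5.011   0.2859 11.4365] M [-0.1755  0.822  -0.0321] 0.020257341694909947
```

Fz jumped by 13 N with no further travel, at z = 0.103. That is 16.5 mm below the resting height, so the handle is on the seats. I'll unload a little, open and check.

Emit:
drive_tool([
  {"x": 0,"y": -0.3,"z": -1.2,"rx": 0,"ry": 0,"rz": 0,"fingers": 1},
  {"x": 0,"y": -0.3,"z": -1.2,"rx": 0,"ry": 0,"rz": 0,"fingers": 1},
  {"x": 0,"y": -0.3,"z": -1.2,"rx": 0,"ry": 0,"rz": 0,"fingers": 0.3},
  {"x": 0,"y": -0.3,"z": -1.2,"rx": 0,"ry": 0,"rz": 0,"fingers": -0.2},
  {"x": 0,"y": -0.3,"z": -1.2,"rx": 0,"ry": 0,"rz": 0,"fingers": -0.2},
  {"x": 0,"y": -0.3,"z": -1.2,"rx": 0,"ry": 0,"rz": 0,"fingers": -0.2},
  {"x": 0,"y": -0.3,"z": -1.2,"rx": 0,"ry": 0,"rz": 0,"fingers": -0.2},
  {"x": 0,"y": -0.3,"z": -1.2,"rx": 0,"ry": 0,"rz": 0,"fingers": -0.2},
])

```text
time_s: 19.68
tool_pos: [0.4558, -0.2176, 0.1037]
tool_rot: [164.0, 0.0, 78.7]
force: [-0.2, -0.6, -0.2]
grip_width: 0.052
grasp_force: 0.0
```

```bash
python3 f.py
```

```text
[ 0.4558 -0.2176  0.1037] caddy F [-0.0925 -0.6181 -0.2168] M [-0.07    0.395   0.0076] 0.052019886551286705
```

Released with no residual force. I'll withdraw straight up, then look.

Emit:
drive_tool([
  {"x": 0,"y": 2.8,"z": -9.6,"rx": 0,"ry": 0,"rz": 0,"fingers": -0.2},
  {"x": 0,"y": 6.9,"z": -24,"rx": 0,"ry": 0,"rz": 0,"fingers": -0.2},
  {"x": 0,"y": 13.8,"z": -48,"rx": 0,"ry": 0,"rz": 0,"fingers": -0.2},
  {"x": 0,"y": 22,"z": -77,"rx": 0,"ry": 0,"rz": 0,"fingers": -0.2},
  {"x": 0,"y": 33,"z": -115,"rx": 0.05,"ry": 0,"rz": 0,"fingers": -0.2},
  {"x": 60,"y": 40,"z": -140,"rx": 0.15,"ry": 0,"rz": 0,"fingers": -0.2},
  {"x": 115,"y": 50,"z": -150,"rx": 0.28,"ry": 0,"rz": 0,"fingers": -0.2},
  {"x": 170,"y": 60,"z": -150,"rx": 0.28,"ry": 0,"rz": 0,"fingers": -0.2},
  {"x": 220,"y": 70,"z": -150,"rx": 0.28,"ry": 0,"rz": 0,"fingers": -0.2},
  {"x": 220,"y": 70,"z": -150,"rx": 0.28,"ry": 0,"rz": 0,"fingers": -0.2},
  {"x": 220,"y": 70,"z": -150,"rx": 0.28,"ry": 0,"rz": 0,"fingers": -0.2},
])

```text
time_s: 21.05
tool_pos: [0.5244, -0.0078, 0.2679]
tool_rot: [179.9, 0.1, 78.6]
force: [0.9, -0.7, -0.3]
grip_width: 0.052
grasp_force: 0.0
```

Run:
```python
from h import *
o=sensors.get_obs();print(o['tool_pos'],o['qpos'],o['force'])
T=cam('top');S=cam('scene')
a=cv2.resize(T['image'][160:250,270:430],(800,450),interpolation=cv2.INTER_CUBIC)
b=cv2.resize(S['image'][150:250,210:370],(800,500),interpolation=cv2.INTER_CUBIC)
cv2.imwrite('pics/p5.png',cv2.resize(np.vstack([a,b]),(505,600))[:,:,::-1])
```

```text
[ 0.52440375 -0.00777215  0.26791857] [-15.51764583   1.83825298  13.79315093  98.15081283  -0.37871614
  80.02615671 -13.02346279] [ 0.87624392 -0.69934244 -0.32133854]
```

View pics/p5.png

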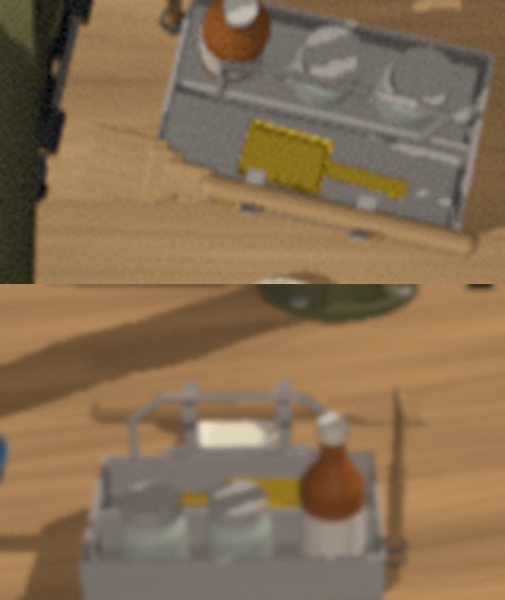

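The handle lies between the front and rear fingers of both clips: rear tips at (257,175) and (367,202), front lips at (250,208) and (362,233) in the top half. In the scene half it runs from the butt at (97,411) past both clips, which stick up above it. Next I'll check that it is level and its angle.

Run:
```python
from h import *
np.set_printoptions(precision=4,suppress=True)
T=cam('top');S=cam('scene');k=505/800
kt=(505/800*5,600/950*5)
t=lambda x,y:(270+x/kt[0]-.5,160+y/kt[1]-.5)
s=lambda x,y:(210+x/kt[0]-.5,150+(y-450*600/950)/kt[1]-.5)
print('butt',tri(T,t(472,243),S,s(95,411)))
a,b=plane(T,*t(468,242),.103),plane(T,*t(215,188),.103);d=b-a;print(a,b,np.degrees(np.arctan2(-d[0],d[1])))
# scene: predicted axis of a level handle at z=.103 against the picture
c=np.array([.4558,-.2176,.103]);u=Ro.from_euler('z',-11.3,degrees=True).apply([0,1,0])
for l in(-.13,-.10,-.07,-.02,.02,.07):
    P=np.array([proj(S,c+u*l+[0,0,h]) for h in np.arange(-.03,.031,.004)],np.float32)[None]
    print(l,cv2.remap(S['image'].astype(np.float32),P[...,0],P[...,1],1)[0].sum(1).astype(int))
```

```text
butt (array([ 0.4294, -0.3537,  0.1064]), np.float64(0.001782591008725663))
[ 0.4306 -0.3503  0.103 ] [ 0.4705 -0.1433  0.103 ] -10.923830216399926
-0.13 [357 366 366 359 334 291 276 290 314 340 361 365 357 356 357 348]
-0.1 [351 352 355 355 337 312 324 340 339 347 363 368 363 362 365 365]
-0.07 [360 327 275 245 235 244 268 293 314 331 334 352 381 383 373 370]
-0.02 [622 625 621 606 529 399 310 297 313 329 335 349 361 363 370 374]
0.02 [599 583 539 474 399 319 286 293 316 341 357 362 366 368 374 377]
0.07 [386 392 387 369 339 289 277 294 315 335 343 349 366 384 389 385]
```

The handle is level: its lower edge sits at the same offset all along. The angle is within 0.5° of the clip line and the butt triangulates to z ≈ 0.106. I'm handing the job in.

```bash
python3 -c "
from cell import workorder;print(workorder.sign_off())"
```

```text
the job is handed in; nothing more can be done
None
```

The spatula is in both clips on the caddy's front, level and released, and I handed the job in at about 21 s; sign-off gave no verdict, and the most I pressed was about 15 N in all, against the limit of 24 N on one seat.

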